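# Hang the graduated scale plate on the swing-out hook

### The job

Swing the hook arm of the hanging stand round until it stops at the front of the stand. Then take the square-bodied plate with the L-shaped scale out of the rack, hang it by its eye on the hook with the graduated face pointing outward (away from the post), and push it back along the hook until it lies flat against the back plate. Do not drop the plate, and leave the round dial plate, the jar at the front edge, the white-capped bottle and the tin where they stand.

Things in the scene. Friction and masses are not known exactly. Their poses are not given: they have to be found in the camera images.
- gauge_mid (a point): The graduated scale plate (loose, about 120 g): upright white plate 8 mm thick (x), 160 mm tall (z), on its lower edge; this is its centre, 80 mm up. Its graduated face, with a black L-shaped scale and a black spot, is the -x side; the back (+x) is plain. Square body 100 mm wide (y), 90 mm tall, then a neck 56 mm wide with the eye, then a tongue. It may lean up to 5 degrees in its slot
- gauge: The same scale plate; origin at the centre of its lower edge, axes as for gauge_mid. It may start in either slot of the rack
- gauge_eye (a point): Where the hook bar's axis lies in the eye when the scale plate hangs: 37 mm above gauge_mid. The eye, a window through the plate, is 28 mm wide (y), from 27 mm below this point to a shallow inverted-V top, apex 5 mm above this point, corners 2 mm below it. To pass over the up-turned tip, hold this point about 18 mm above the bar's axis (4 mm either way)
- gauge_tongue (a point): Middle of the scale plate's solid tongue, 61 mm above gauge_mid: 56 mm wide (y), 38 mm tall (19 mm above and below this point). Best gripped here, across its 8 mm thickness (x)
- dial_mid (a point): The other plate in the rack, which stays there (loose): round white disc 88 mm across with a ring of ticks, with a foot and with the same 8 mm thickness, 160 mm height, eye and tongue as the scale plate. Point at its centre, half-way up
- rack: Fixed wooden rack, 96 mm (x) by 120 mm (y) by 41 mm tall, origin at the centre of its underside. Two slots along y, 10.5 mm wide, centred at x = +32 and -32 mm, floor 12 mm above the worktop, 29 mm deep; one plate stands in each, upright, square to the rack, with its marked face to the rack's -x side. The rack may be turned to any yaw
- stand: Fixed hanging stand: base 110 x 100 x 14 mm and a post of 9 mm radius; origin at the centre of the underside, on the post's axis. The front of the stand is its -x side
- swing_arm (a joint): Angle of the hook arm about the post (rad): 0 = against its stop, pointing to the stand's front (-x); grows as the arm is turned away towards the stand's +y side, clockwise seen from above, up to 1.6. Stiff hinge that stays where it is left (friction 0.25 N m, 2 to 3 N at the end of the arm)
- hook_pivot (a point): On the post's axis, at the height of the hook bar's axis (190 mm above the worktop); turns with the arm, which points along its -x. The hook bar, steel, 8 mm diameter, runs level from 38 mm to 124 mm from the post's axis, then turns up to an end 16 mm above the bar's axis and 134 mm from the post's axis. The arm's collar on the post reaches 25 mm above the bar's axis
- hook_tip (a point): Up-turned tip of the hook, 130 mm from the post's axis and 12 mm above the bar's axis; axes as for hook_pivot
- back_plate (a point): Where the hook bar leaves the front face of the aluminium back plate, 38 mm from the post's axis. The back plate is 60 mm wide (y) and reaches from 45 mm below to 31 mm above the bar's axis; it turns with the arm and faces -x of this frame. Axes as for hook_pivot
- pumice_jar: Bystander: the jar with a red cap that stands near the front edge at the left, 45 mm across, 108 mm tall, loose; origin at the centre of its underside
- amber_bottle_0: Bystander: amber bottle with a white cap, left of and behind the stand, 48 mm across, 92 mm tall, loose; origin at the centre of its underside
- yellow_tin: Bystander: round cream-coloured tin with a blue lid, behind the rack, 80 mm across, 60 mm tall, loose; origin at the centre of its underside

How it is judged:
By the outcome, as a careful person would: the job done as asked, in the order asked, and still so for the second after the job is handed in, with the robot touching nothing.
It also fails if it takes over 61 s, if anything falls off the work surface, if the arm or the gripper's body presses on something with over 40 N, if the wrist force passes 120 N, or if a joint passes its speed limit or range.

### The arm

A 6-joint arm with a two-finger parallel gripper is mounted at the origin on a cart in front of the work surface, level with it; the furniture and walls round the work are solid. World frame = base frame: x ahead of the robot, y to its left, z up, the work surface at z = 0. Lengths are in mm, angles in rad, forces in N, time in s.
With the tool pointing down it reaches from about 350 to 725 mm from the base axis. Payload 6 kg.
Tool frame: the origin (TCP) lies on the centre line of the jaws, within the pads' length; the fingertips stand 22 mm ahead of it and the grasp point (between the pads) lies 3 mm ahead of it; z points along the fingers, x is the direction in which the jaws open and shut, and the axes are right-handed (so a half turn about z gives the same grasp; the last joint's range is limited). The gripper opens to 85 mm and grips with 20 to 120 N. Pads are 22 mm wide; open, the fingers measure 114 mm over their backs; the gripper's body (76 mm by 85 mm) begins 54 mm behind the grasp point. The pads swing forward as they close: fully open they stand 13 mm farther back than shut.
Start: joints at [1.608, 0.04, 0.085, 0, -1.615, -0.334], TCP at [175.451, 573.754, 253.261] pointing down, gripper open.
Joint ranges: [-2.56, 2.56], [-1.29, 2.01], [-1.08, 1.49], [-3.29, 1.98], [-2.81, -0.18], [-2.99, 2.99]. Speed limits (rad/s): [2.57, 2.57, 3.01, 3.14, 3.14, 3.14].

### API

Orientations are given as [roll, pitch, yaw] about the fixed x, y, z axes, in that order (R = Rz(yaw) Ry(pitch) Rx(roll)).
In Python, from station import * gives the robot as it stands.
- The arm moves only by the tool play_rows, never from a script. Its argument "series" is a list of rows, each a list of 7 numbers: the gripper command: -1 is fully open, 1 is shut, values between are in proportion, then the shift along the tool's x, y, z in mm, then the turn, a rotation vector about the tool's x, y, z in degrees. In form: [[hand, x, y, z, ax, ay, az], ...]. A call has exactly 10 rows; each row is the pose to reach, as a shift and turn from the pose commanded when the call began, along the tool's axes at that moment; what a row does not reach only later rows make up. A row lasts 1/10 s, in which the tool goes at most 50 mm and 8.59 degrees, less where a joint would pass 70% of its speed; a pose out of reach is approached as far as the arm can. A call with a gripper value outside its range is refused whole. The fingers move at their own pace and stop on an object; "newtons" is the grip in N (left out, the last holds). Time passes only in rows, so rows that repeat a pose let the fingers close, or fill a call up. It gives the time, the measured TCP pose, the force and the opening at its end, in the units of the state.
- state(): the state, without advancing time (a new reading comes with each control period).
- read_camera(name): name is "scene" or "top" or "wrist"; returns a dict with "img" (384x512x3 uint8, red, green, blue), "range_z" (384x512 float32, mm along the optical axis (not along the pixel's ray), 0 where there is no reading), "mtx" (3x3 intrinsics, pixels), "world_to_cam" (4x4, takes a point from world to camera coordinates); the wrist camera has in their place "hand_eye" (4x4, takes a point from camera to tool coordinates, whose origin is the TCP and whose axes are the tool frame's). Camera axes: x right, y up, looking along -z (the intrinsics and any distortion apply to the point x, -y, -z); pixel columns grow to the right and rows downward; lengths in mm; the calibration is good to about 2 mm. A picture is of the moment at which its call begins: read the wrist's pose just before it.
- close_job(): hands the job in, once; it reports no verdict.
The state is a dict: "t": time; "q": joint angles; "dq": joint speeds; "effort": joint torques, N m; "tool_pos": TCP position; "eef_rot": TCP orientation; "ft_force": force on the tool from outside, world axes, zero at the start; "ft_torque": the same for the moment, N m; "grip_width": finger opening in mm.
Only numpy, scipy, OpenCV 4.12 (cv2) and the standard library are available. Lean on these libraries where they do the work, as an engineer would, in place of code of your own. Each camera call takes 0.05 s, during which the arm holds its last target. There are 200 camera calls.

## Working session

There is one attempt and no reset: what is moved stays moved. The work goes in short steps, Python scripts to look and compute and a tool call to move; the robot and the scene stay as the last step left them, time stands still between calls to the robot, and variables do not carry over. Pictures are saved under pics/ and viewed, about 8 in all and at most 12, crops included, and the job is handed in when it is done.

Besides the shell and the picture viewer there is one more tool, called by a JSON object that holds its "name" and its "arguments". play_rows: Moves the arm, as the interface text tells. Its arguments: {"type":"object","properties":{"series":{"type":"array","items":{"type":"array","items":{"type":"number"}}},"newtons":{"type":"number"}},"required":["series"]}

```bash
mkdir -p pics; ls; cat > h.py <<'E'
from station import *
import numpy as np, cv2
from scipy.spatial.transform import Rotation as R
def snap(n,f=None,crop=None,scale=1):
    c=read_camera(n)
    if f:
        im=c['img']
        if crop: im=im[crop[1]:crop[3],crop[0]:crop[2]]
        im=cv2.resize(im,None,fx=scale,fy=scale,interpolation=cv2.INTER_CUBIC)
        cv2.imwrite('pics/'+f,im[:,:,::-1])
    return c
def cloud(c,s=None):
    z=c['range_z']; K=c['mtx']; v,u=np.indices(z.shape)
    P=np.stack([(u-K[0,2])*z/K[0,0],-(v-K[1,2])*z/K[1,1],-z,np.ones_like(z)],-1)
    if 'world_to_cam' in c: M=np.linalg.inv(c['world_to_cam'])
    else:
        T=np.eye(4);T[:3,:3]=R.from_euler('xyz',s['eef_rot']).as_matrix();T[:3,3]=s['tool_pos'];M=T@c['hand_eye']
    W=(P@M.T)[...,:3]; W[z==0]=np.nan
    return W
E
python3 - <<'E'
from h import *
a=snap('scene','s1.png',None,1.5); b=snap('top','t1.png',None,1.5)
np.save('a.npy',cloud(a));np.save('b.npy',cloud(b))
print(a['world_to_cam'],a['mtx'],b['world_to_cam'],b['mtx'],a.keys()); print(state())
E
```

```text
pics
[[ 6.55229242e-01 -7.55332781e-01  1.21256032e-02 -3.45932217e+02]
 [ 3.28566688e-01  2.99402129e-01  8.95769109e-01 -2.78764019e+02]
 [-6.80234204e-01 -5.82950045e-01  4.44354220e-01 -6.40924801e+02]
 [ 0.00000000e+00  0.00000000e+00  0.00000000e+00  1.00000000e+00]] [[437.59455741   0.         253.17221555]
 [  0.         437.59455741 189.53807176]
 [  0.           0.           1.        ]] [[-8.77612130e-03 -9.99961454e-01 -2.64026058e-04 -1.71977659e+01]
 [ 9.94861046e-01 -8.75799116e-03  1.00870197e-01 -5.46464922e+02]
 [-1.00868621e-01  6.22579845e-04  9.94899560e-01 -1.06397079e+03]
 [ 0.00000000e+00  0.00000000e+00  0.00000000e+00  1.00000000e+00]] [[444.21236546   0.         260.21584027]
 [  0.         444.21236546 195.65728338]
 [  0.           0.           1.        ]] dict_keys(['img', 'range_z', 'mtx', 'world_to_cam'])
{'t': 0.1, 'q': array([ 1.60771693e+00,  4.07906813e-02,  8.39199210e-02, -4.22493353e-04,
       -1.61549917e+00, -3.33726773e-01]), 'dq': array([ 0.00074058, -0.00088024,  0.00218173, -0.00056798,  0.00017932,
        0.00062698]), 'effort': array([-5.54937826e-03, -3.69344473e+01,  3.48278654e+01,  6.95188567e+00,
       -4.65554825e-03, -3.42323226e-06]), 'tool_pos': array([175.31138984, 573.54938244, 252.35893242]), 'eef_rot': array([-3.14147601e+00, -1.62504507e-03, -1.86758405e+00]), 'ft_force': array([ 0.44575665, -0.30473486,  0.2906815 ]), 'ft_torque': array([-0.02806382, -0.02005135,  0.00050226]), 'grip_width': 85.4247846615696}
```

View pics/s1.png

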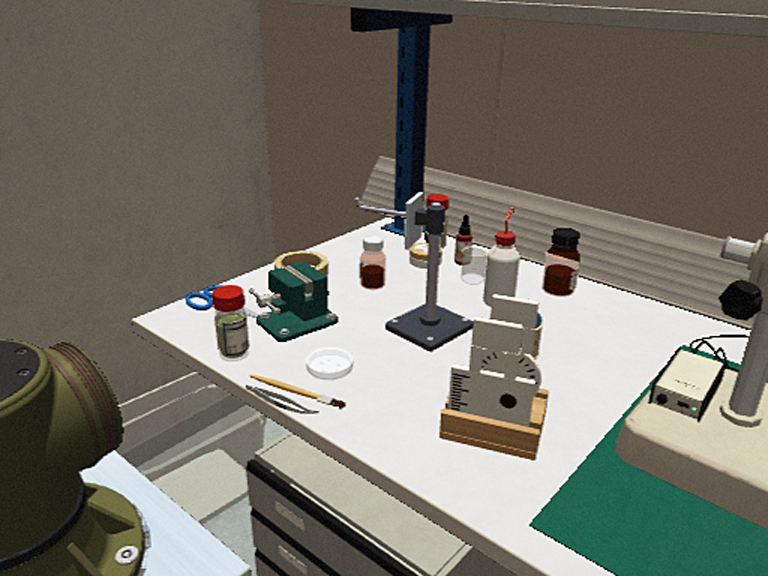

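View pics/t1.png

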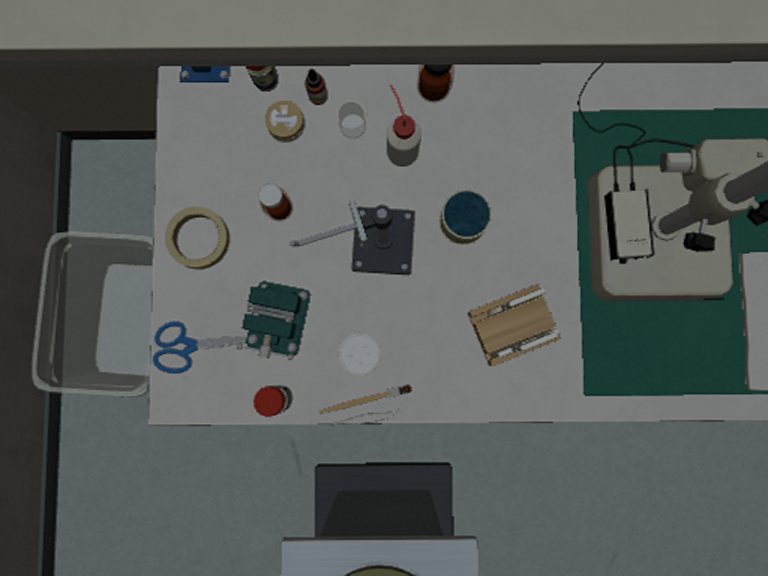

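The scale plate stands in the front slot, nearest the robot, at about (490,370) in the scene picture. Its graduated face points at the robot. The hook arm points left in the top picture, with its tip at (295,243) and the post at (382,215). The stand base is nearly square to the world. Next I measure from the depth clouds.

```bash
python3 - <<'E'
from h import *
b=np.load('b.npy');a=np.load('a.npy')
def reg(u0,v0,u1,v1,W=b): 
    return W[int(v0/1.5):int(v1/1.5),int(u0/1.5):int(u1/1.5)].reshape(-1,3)
def f(p,lo,hi): p=p[~np.isnan(p[:,0])]; return p[(p[:,2]>lo)&(p[:,2]<hi)]
def rect(p): 
    (c,s,t)=cv2.minAreaRect(p[:,:2].astype(np.float32)); return np.round(c,1),np.round(s,1),round(t,2),np.round(np.median(p[:,2]),1),len(p)
print('table',np.nanmedian(reg(300,330,335,370)[:,2]))
print('base',rect(f(reg(340,195,425,285),8,24)))
hk=f(reg(285,190,400,255),160,240)
for x0 in range(-20,200,0+20): pass
arm=f(reg(285,225,350,255),170,215); print('arm',rect(arm)); 
bp=f(reg(340,195,372,250),205,240); print('bp top',rect(bp) if len(bp)>3 else len(bp))
post=f(reg(370,200,395,228),195,240); print('post',rect(post),post.mean(0))
arm2=f(reg(285,190,400,255),170,215); 
for k in range(288,350,6):
    q=f(reg(k,225,k+6,255),170,215); print(k,len(q),q.mean(0).round(1) if len(q) else '')
r=reg(462,275,568,372)
print('rack',rect(f(r,33,48)))
for n,g in(('dial',(470,280,550,322)),('gauge',(480,325,565,372))):
    for W,gg in((b,g),):
        p=f(reg(*gg),150,190);print(n,rect(p) if len(p)>3 else len(p), p.mean(0) if len(p) else '')
# all z>100 from scene
s=a.reshape(-1,3); s=s[~np.isnan(s[:,0])]
q=s[(s[:,0]>350)&(s[:,0]<560)&(s[:,1]<-80)&(s[:,1]>-320)&(s[:,2]>55)&(s[:,2]<185)]
print(len(q),q.min(0),q.max(0))
np.save('q.npy',q)
for n,g in (('jar',(250,380,292,418)),('bottle',(255,180,295,222)),('tin',(438,188,495,242)),('vise',(240,275,315,365))):
    p=f(reg(*g),15,140);print(n,rect(p),p.max(0).round())
E
```

```text
table 1.3498153074447146
base (array([638.5, -10.7]), array([ 99.7, 109.9]), 85.8, np.float64(15.0), 1269)
arm (array([611.8,  76.3]), array([ 8.4, 84.6]), 17.13, np.float64(194.3), 157)
bp top (array([627.9,  22.2]), array([59.2,  9.1]), 17.93, np.float64(220.9), 124)
post (array([639.3,  -8.6]), array([28.8, 31.6]), 0.86, np.float64(210.6), 177) [636.16920395  -8.53452262 209.47611927]
288 10 [600.5 114.2 205.8]
294 15 [601.4 108.3 199.2]
300 16 [603.5 100.6 194.1]
306 15 [605.9  92.5 193.9]
312 16 [609.3  83.8 194.1]
318 17 [611.8  75.5 193.1]
324 16 [614.   67.1 193.7]
330 16 [616.4  58.6 194.4]
336 16 [619.5  50.2 194.6]
342 16 [622.2  41.9 194. ]
348 14 [623.7  33.8 193.7]
rack (array([ 493.8, -222.5]), array([ 95.8, 120.6]), 21.19, np.float64(41.7), 1452)
dial (array([ 525.7, -215.8]), array([ 7.8, 55.3]), 21.25, np.float64(172.1), 106) [ 525.04591467 -214.32938895  170.89017649]
gauge (array([ 462.9, -230.1]), array([ 8.1, 56.1]), 21.7, np.float64(172.0), 116) [ 462.72097792 -228.77030602  170.6728822 ]
3370 [ 440.62749109 -278.35942026   55.03097457] [ 544.07237408 -185.45061799  173.51071842]
jar (array([378.7, 161.2]), array([44.6, 44.2]), 36.42, np.float64(108.3), 424) [401. 184. 114.]
bottle (array([695. , 164.2]), array([41.7, 46.4]), 13.62, np.float64(82.2), 405) [716. 188.  97.]
tin (array([ 671.2, -146. ]), array([77.3, 78.4]), 1.75, np.float64(58.9), 911) [ 710. -107.   66.]
vise (array([502.2, 164.2]), array([ 85.3, 116.9]), 78.56, np.float64(87.7), 1322) [566. 216.  95.]
```

{"name": "play_rows", "arguments": {"series": [[1, 10, -19, 0, 0, 0, 0], [1, 30, -56, 0, 0, 0, 0], [1, 52, -97, 0, 0, 0, 0], [1, 75, -140, 0, 0, 0, 0], [1, 98, -182, 0, 0, 0, 0], [1, 121, -225, 0, 0, 0, 0], [1, 144, -267, 0, 0, 0, 0], [1, 167, -310, 0, 0, 0, 0], [1, 190, -352, 0, 0, 0, 0], [1, 212, -392, 0, 0, 0, 0]], "newtons": 40}}

```text
t: 1.1
tool_pos: [489.4, 253.7, 253.4]
eef_rot: [-3.141, 0.0, -1.868]
ft_force: [0.0, 0.0, 0.1]
grip_width: 0.1
```

```bash
cat >> h.py <<'E'
def mv(target,yaw=None):
    s=state(); A=R.from_euler('xyz',s['eef_rot']); print('t',round(s['t'],2),'pos',s['tool_pos'].round(1),'rpy deg',np.degrees(s['eef_rot']).round(2),'F',s['ft_force'].round(1),'q',s['q'].round(2),'grip',round(s['grip_width'],1))
    print('shift',A.inv().apply(np.array(target)-s['tool_pos']).round(1))
    if yaw is not None: print('rotvec',np.degrees((A.inv()*R.from_euler('xyz',[np.pi,0,np.radians(yaw)])).as_rotvec()).round(2))
E
python3 - <<'E'
from h import *
mv([641.5,100,202])
q=np.load('q.npy'); th=np.radians(21.2); d=(q[:,:2]-[493.8,-222.5]); x=d@[np.cos(th),np.sin(th)]; y=d@[-np.sin(th),np.cos(th)]
m=(x<-15); A=np.c_[q[m,2],y[m],np.ones(m.sum())]
for lo,hi in((55,172),):
    c,res,_,_=np.linalg.lstsq(A,x[m],rcond=None); r=x[m]-A@c
    k=abs(r)<3; c=np.linalg.lstsq(A[k],x[m][k],rcond=None)[0]; print(c,r.std(),k.sum(), 'x at z=170',c[0]*170+c[2],'z=60',c[0]*60+c[2])
for z in (100,160): 
    k=m&(abs(q[:,2]-z)<8); print(z,y[k].min(),y[k].max())
E
```

```text
t 1.1 pos [489.4 253.7 253.4] rpy deg [-1.7999e+02  1.0000e-02 -1.0703e+02] F [0.  0.  0.1] q [ 0.84 -0.09 -0.04  0.   -1.62  0.43] grip 0.1
shift [ 102.5 -190.4   51.4]
[ 3.50050468e-03 -3.43371817e-03 -3.54041868e+01] 1.4974878957435585 2170 x at z=170 -34.809101037055264 z=60 -35.194156552076635
100 -46.36002234872513 52.38277712239443
160 -24.568318234930558 31.426165320118404
```

{"name": "play_rows", "arguments": {"series": [[1, 15, -28, 0, 0, 0, 0], [1, 36, -67, 0, 0, 0, 0], [1, 57, -106, 0, 0, 0, 0], [1, 78, -145, 0, 0, 0, 0], [1, 93, -173, 0, 0, 0, 0], [1, 102.5, -190.4, 0, 0, 0, 0], [1, 102.5, -190.4, 15, 0, 0, 0], [1, 102.5, -190.4, 33, 0, 0, 0], [1, 102.5, -190.4, 48, 0, 0, 0], [1, 102.5, -190.4, 51, 0, 0, 0]]}}

```text
t: 2.1
tool_pos: [639.0, 102.7, 199.2]
eef_rot: [3.138, -0.002, -1.867]
ft_force: [0.3, 0.3, 0.5]
grip_width: 0.1
```

```bash
python3 - <<'E'
from h import *
C=np.array([638.5,-10.7]); 
# commanded pose now
p0=np.array([641.5,100.]); yaw0=np.radians(-107.0); ex=np.array([np.cos(yaw0),np.sin(yaw0)]); ey=np.array([np.sin(yaw0),-np.cos(yaw0)])
def P(th,o,r=105):
    t=np.radians(th);u=np.array([np.cos(t),np.sin(t)]);n=np.array([u[1],-u[0]]);return C+r*u+o*n
for th,o in [(106.8,24),(106.8,16)]+[(t,15) for t in (111,116,122,128,134,140,146,152,158,163,167,170,172,174,175,176,177)]:
    d=P(th,o)-p0; print(th,o,[round(float(d@ex),1),round(float(d@ey),1)],'az',round(-(th-106.8),1),P(th,o).round(1))
mv([641.5,100,202])
E
```

```text
106.8 24 [6.1, 9.0] az -0.0 [631.1  96.8]
106.8 16 [10.6, 15.6] az -0.0 [623.5  94.4]
111 15 [14.8, 23.3] az -4.2 [614.9  92.7]
116 15 [19.7, 31.1] az -9.2 [606.   90.2]
122 15 [26.5, 39.9] az -15.2 [595.6  86.3]
128 15 [34.2, 47.9] az -21.2 [585.7  81.3]
134 15 [42.7, 55.1] az -27.2 [576.4  75.3]
140 15 [51.9, 61.3] az -33.2 [567.7  68.3]
146 15 [61.7, 66.5] az -39.2 [559.8  60.5]
152 15 [72.0, 70.7] az -45.2 [552.8  51.8]
158 15 [82.6, 73.8] az -51.2 [546.8  42.5]
163 15 [91.7, 75.5] az -56.2 [542.5  34.3]
167 15 [99.1, 76.3] az -60.2 [539.6  27.5]
170 15 [104.6, 76.5] az -63.2 [537.7  22.3]
172 15 [108.4, 76.6] az -65.2 [536.6  18.8]
174 15 [112.1, 76.4] az -67.2 [535.6  15.2]
175 15 [113.9, 76.3] az -68.2 [535.2  13.4]
176 15 [115.7, 76.2] az -69.2 [534.8  11.6]
177 15 [117.6, 76.0] az -70.2 [534.4   9.8]
t 2.1 pos [639.  102.7 199.2] rpy deg [ 1.7979e+02 -1.3000e-01 -1.0698e+02] F [0.3 0.3 0.5] q [ 0.47  0.17  0.13 -0.   -1.53  0.81] grip 0.1
shift [ 1.8 -3.2 -2.8]
```

{"name": "play_rows", "arguments": {"series": [[1, 6, 9, 0, 0, 0, 0], [1, 10.5, 15.5, 0, 0, 0, 0], [1, 15, 23, 0, 0, 0, -4], [1, 20, 31, 0, 0, 0, -9], [1, 26.5, 40, 0, 0, 0, -15], [1, 34, 48, 0, 0, 0, -21], [1, 42.5, 55, 0, 0, 0, -27], [1, 52, 61, 0, 0, 0, -33], [1, 61.5, 66.5, 0, 0, 0, -39], [1, 72, 70.5, 0, 0, 0, -45]]}}

```text
t: 3.1
tool_pos: [551.6, 55.3, 203.1]
eef_rot: [-3.139, 0.001, -1.076]
ft_force: [-0.3, 2.7, 0.2]
grip_width: -0.1
```

```bash
python3 - <<'E'
from h import *
for th in (158,164,168,171,173):
    t=np.radians(th);u=np.array([np.cos(t),np.sin(t)]);n=np.array([u[1],-u[0]]);
    print(th,-(th-151.8));mv(np.r_[np.array([638.5,-10.7])+105*u+15*n,202])
c=snap('scene','s2.png',(200,100,400,250),3)
E
```

```text
158 -6.199999999999989
t 3.1 pos [551.6  55.3 203.1] rpy deg [-1.7984e+02  5.0000e-02 -6.1680e+01] F [-0.3  2.7  0.2] q [ 0.46 -0.08 -0.13 -0.   -1.52  1.6 ] grip -0.1
shift [ 8.9 10.3  1. ]
164 -12.199999999999989
t 3.1 pos [551.6  55.3 203.1] rpy deg [-1.7984e+02  5.0000e-02 -6.1680e+01] F [-0.3  2.7  0.2] q [ 0.46 -0.08 -0.13 -0.   -1.52  1.6 ] grip -0.1
shift [15.2 19.4  1. ]
168 -16.19999999999999
t 3.1 pos [551.6  55.3 203.1] rpy deg [-1.7984e+02  5.0000e-02 -6.1680e+01] F [-0.3  2.7  0.2] q [ 0.46 -0.08 -0.13 -0.   -1.52  1.6 ] grip -0.1
shift [20.  25.1  1. ]
171 -19.19999999999999
t 3.1 pos [551.6  55.3 203.1] rpy deg [-1.7984e+02  5.0000e-02 -6.1680e+01] F [-0.3  2.7  0.2] q [ 0.46 -0.08 -0.13 -0.   -1.52  1.6 ] grip -0.1
shift [23.7 29.2  1. ]
173 -21.19999999999999
t 3.1 pos [551.6  55.3 203.1] rpy deg [-1.7984e+02  5.0000e-02 -6.1680e+01] F [-0.3  2.7  0.2] q [ 0.46 -0.08 -0.13 -0.   -1.52  1.6 ] grip -0.1
shift [26.4 31.8  1. ]
```

View pics/s2.png

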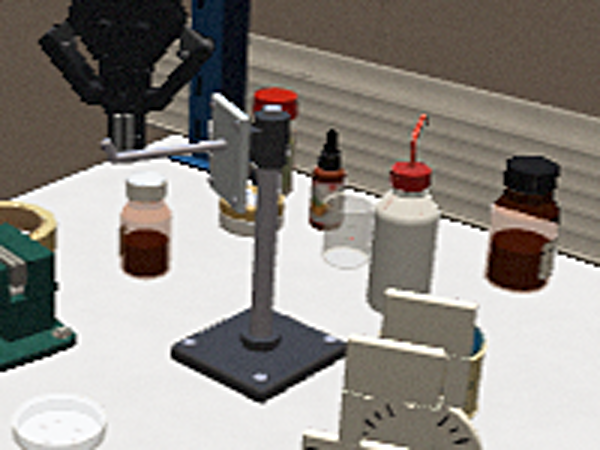

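{"name": "play_rows", "arguments": {"series": [[1, 5.4, 9.9, 0, 0, 0, -6], [1, 9.6, 16, 0, 0, 0, -10], [1, 12, 19, 0, 0, 0, -12], [1, 14, 22, 0, 0, 0, -14], [1, 16.5, 24.7, 0, 0, 0, -16], [1, 18.5, 27, 0, 0, 0, -18], [1, 20.2, 28.8, 0, 0, 0, -19], [1, 21.5, 30, 0, 0, 0, -20], [1, 22.9, 31.4, 0, 0, 0, -21], [1, 22.9, 31.4, 0, 0, 0, -21]]}}

```text
t: 4.15
tool_pos: [535.0, 19.4, 202.7]
eef_rot: [-3.141, -0.0, -0.716]
ft_force: [-0.7, 3.0, 0.5]
grip_width: -0.0
```

{"name": "play_rows", "arguments": {"series": [[1, 0.6, 0.8, 0, 0, 0, 0], [1, 1.1, 1.7, 0, 0, 0, 0], [1, 1.7, 2.5, 0, 0, 0, 0], [1, 2.2, 3.3, 0, 0, 0, 0], [1, 2.8, 4.1, 0, 0, 0, 0], [1, 2.8, 4.1, 0, 0, 0, 0], [1, 2.8, 4.1, 0, 0, 0, 0], [1, 2.8, 4.1, 0, 0, 0, 0], [1, 2.8, 4.1, 0, 0, 0, 0], [1, 2.8, 4.1, 0, 0, 0, 0]]}}

```text
t: 5.15
tool_pos: [534.4, 14.5, 202.3]
eef_rot: [3.141, -0.0, -0.716]
ft_force: [0.5, 1.7, 1.9]
grip_width: 0.4
```

```bash
python3 - <<'E'
from h import *
mv([535,8,202])
c=snap('top','t2.png',(220,110,300,200),6)
W=cloud(c); p=W[110:200,200:300].reshape(-1,3); p=p[(p[:,2]>186)&(p[:,2]<200)&(p[:,0]<598)&(p[:,0]>500)&(abs(p[:,1])<40)]
for x in range(500,600,12):
    k=p[(p[:,0]>=x)&(p[:,0]<x+12)]; print(x,len(k),k.mean(0).round(1) if len(k) else '')
E
```

```text
t 5.15 pos [534.4  14.5 202.3] rpy deg [ 1.7999e+02 -1.0000e-02 -4.1010e+01] F [0.5 1.7 1.9] q [ 0.4  -0.13 -0.18  0.   -1.53  2.02] grip 0.4
shift [4.7 4.5 0.3]
500 0 
512 0 
524 0 
536 0 
548 0 
560 0 
572 0 
584 0 
596 0
```

View pics/t2.png

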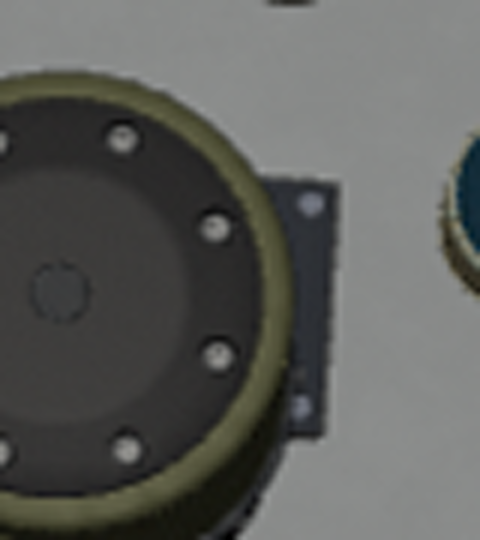

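The wrist hides the hook from the top camera, so I creep on and watch for the force to rise at the stop.

{"name": "play_rows", "arguments": {"series": [[1, 0.6, 0.8, 0, 0, 0, 0], [1, 0.6, 0.8, 0, 0, 0, 0], [1, 1.1, 1.7, 0, 0, 0, 0], [1, 1.1, 1.7, 0, 0, 0, 0], [1, 1.7, 2.5, 0, 0, 0, 0], [1, 1.7, 2.5, 0, 0, 0, 0], [1, 1.7, 2.5, 0, 0, 0, 0], [1, 1.7, 2.5, 0, 0, 0, 0], [1, 1.7, 2.5, 0, 0, 0, 0], [1, 1.7, 2.5, 0, 0, 0, 0]]}}

```text
t: 6.2
tool_pos: [534.3, 12.9, 202.3]
eef_rot: [-3.139, 0.001, -0.715]
ft_force: [0.8, 7.5, 2.4]
grip_width: -0.3
```

{"name": "play_rows", "arguments": {"series": [[1, 0.6, 0.8, 0, 0, 0, 0], [1, 1.1, 1.7, 0, 0, 0, 0], [1, 1.1, 1.7, 0, 0, 0, 0], [1, 1.1, 1.7, 0, 0, 0, 0], [1, 1.1, 1.7, 0, 0, 0, 0], [1, 1.1, 1.7, 0, 0, 0, 0], [1, 1.1, 1.7, 0, 0, 0, 0], [1, 1.1, 1.7, 0, 0, 0, 0], [1, 1.1, 1.7, 0, 0, 0, 0], [1, 1.1, 1.7, 0, 0, 0, 0]]}}

```text
t: 7.2
tool_pos: [534.3, 12.4, 202.3]
eef_rot: [-3.136, 0.002, -0.713]
ft_force: [-0.3, 13.2, 2.7]
grip_width: 0.0
```

{"name": "play_rows", "arguments": {"series": [[1, -7, -8, 0, 0, 0, 0], [1, -13, -15, 0, 0, 0, 0], [1, -13, -15, -25, 0, 0, 0], [1, -13, -15, -55, 0, 0, 0], [1, -10, -8, -65, 0, 0, 6], [0, 5, 20, -65, 0, 0, 14], [0, 22, 60, -65, 0, 0, 22], [0, 41, 100, -65, 0, 0, 30], [0, 60, 140, -65, 0, 0, 38], [0, 79, 180, -65, 0, 0, 46]]}}

```text
t: 8.2
tool_pos: [474.2, -179.7, 267.1]
eef_rot: [3.14, -0.001, -1.524]
ft_force: [0.7, -0.3, -0.3]
grip_width: 42.8
```

```bash
python3 - <<'E'
from h import *
mv([463,-230.3,230],-158.8)
E
```

```text
t 8.2 pos [ 474.2 -179.7  267.1] rpy deg [ 1.7993e+02 -5.0000e-02 -8.7330e+01] F [ 0.7 -0.3 -0.3] q [ 0.04 -0.21 -0.12  0.   -1.66  1.58] grip 42.8
shift [50.  13.5 37.2]
rotvec [ 2.000e-02 -9.000e-02  7.147e+01]
```

{"name": "play_rows", "arguments": {"series": [[0, 6, 2, 4, 0, 0, 8], [0, 12, 3, 8, 0, 0, 16], [0, 18, 5, 12, 0, 0, 24], [0, 24, 6, 16, 0, 0, 32], [0, 30, 8, 20, 0, 0, 40], [0, 36, 10, 24, 0, 0, 48], [0, 42, 12, 28, 0, 0, 56], [0, 47, 12.5, 32, 0, 0, 64], [0, 48, 12.5, 32, 0, 0, 71.1], [0, 48, 12.5, 32, 0, 0, 71.1]]}}

```text
t: 9.2
tool_pos: [464.9, -227.0, 234.7]
eef_rot: [3.141, -0.002, -2.761]
ft_force: [-0.3, -1.2, 0.5]
grip_width: 42.4
```

```bash
python3 - <<'E'
from h import *
mv([463,-230.3,162],-158.8)
s=state();w=snap('wrist','w1.png',None,1.2); W=cloud(w,s).reshape(-1,3)
p=W[(W[:,2]>160)&(W[:,2]<185)&(abs(W[:,0]-463)<45)&(abs(W[:,1]+230)<60)]
(c,sz,t)=cv2.minAreaRect(p[:,:2].astype(np.float32)); print(c,sz,t,np.median(p[:,2]),len(p))
p=W[(W[:,2]>180)&(W[:,2]<200)&(W[:,0]>500)]
c=snap('top'); W=cloud(c).reshape(-1,3)
p=W[(W[:,2]>182)&(W[:,2]<202)&(W[:,0]>500)&(W[:,0]<596)&(abs(W[:,1])<40)]; 
for x in range(500,600,16):
    k=p[(p[:,0]>=x)&(p[:,0]<x+16)]; print(x,len(k),k.mean(0).round(1) if len(k) else '')
p=W[(W[:,2]>205)&(W[:,2]<235)&(W[:,0]>580)&(W[:,0]<660)&(abs(W[:,1])<50)]; print(cv2.minAreaRect(p[:,:2].astype(np.float32)))
bp=p[p[:,0]<612];print('bp',cv2.minAreaRect(bp[:,:2].astype(np.float32)), np.median(bp[:,2]))
E
```

```text
t 9.2 pos [ 464.9 -227.   234.7] rpy deg [ 1.7999e+02 -1.2000e-01 -1.5821e+02] F [-0.3 -1.2  0.5] q [-0.06 -0.18 -0.16  0.   -1.59  0.44] grip 42.4
shift [ 2.8 -2.4 72.7]
rotvec [ 0.01 -0.12  0.59]
(463.6428527832031, -231.52366638183594) (7.967910289764404, 55.66682434082031) 20.92505645751953 171.02014485678376 1160
500 0 
516 0 
532 0 
548 0 
564 0 
580 16 [591.6  -7.1 194.7]
596 0 
((626.009521484375, -9.162960052490234), (57.62665557861328, 53.12761688232422), 86.71052551269531)
bp ((603.8013305664062, -7.881011962890625), (57.75838851928711, 9.821077346801758), 85.19358825683594) 220.5020040968044
```

View pics/w1.png

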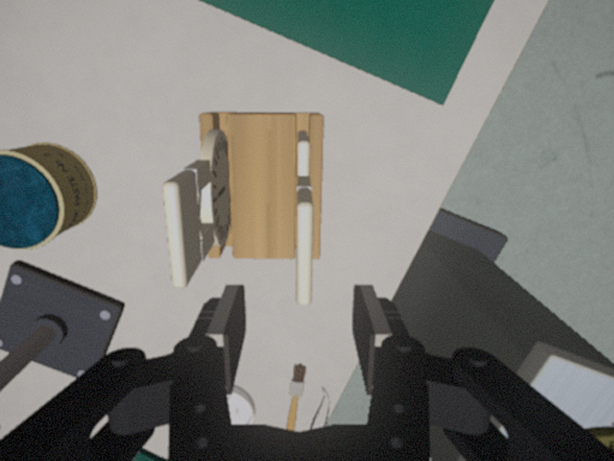

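The wrist picture shows the plate edge at (305,250) between the open fingers, and the dial plate clear on the left. The back plate lies at 85°, so the arm is at the front stop. I descend onto the tongue.

{"name": "play_rows", "arguments": {"series": [[0, 2.9, -2.9, 0, 0, 0, 0.6], [0, 2.9, -2.9, 8, 0, 0, 0.6], [0, 2.9, -2.9, 18, 0, 0, 0.6], [0, 2.9, -2.9, 28, 0, 0, 0.6], [0, 2.9, -2.9, 35, 0, 0, 0.6], [0, 2.9, -2.9, 40, 0, 0, 0.6], [0, 2.9, -2.9, 40, 0, 0, 0.6], [0, 2.9, -2.9, 40, 0, 0, 0.6], [0, 2.9, -2.9, 40, 0, 0, 0.6], [0, 2.9, -2.9, 40, 0, 0, 0.6]]}}

```text
t: 10.3
tool_pos: [463.8, -230.5, 195.8]
eef_rot: [-3.141, 0.001, -2.77]
ft_force: [0.5, 0.5, -0.7]
grip_width: 42.5
```

```bash
python3 - <<'E'
from h import *
mv([463.3,-230.8,162],-158.9)
E
```

```text
t 10.3 pos [ 463.8 -230.5  195.8] rpy deg [-1.7997e+02  3.0000e-02 -1.5871e+02] F [ 0.5  0.5 -0.7] q [-0.07 -0.18 -0.23  0.   -1.52  0.44] grip 42.5
shift [ 0.6 -0.  33.8]
rotvec [-0.03  0.03  0.19]
```

Now lower the remaining 33.8 mm, then close.

{"name": "play_rows", "arguments": {"series": [[0, 0.5, 0, 10, 0, 0, 0.2], [0, 0.5, 0, 22, 0, 0, 0.2], [0, 0.5, 0, 30, 0, 0, 0.2], [0, 0.5, 0, 33.8, 0, 0, 0.2], [0, 0.5, 0, 33.8, 0, 0, 0.2], [0.4, 0.5, 0, 33.8, 0, 0, 0.2], [0.7, 0.5, 0, 33.8, 0, 0, 0.2], [1, 0.5, 0, 33.8, 0, 0, 0.2], [1, 0.5, 0, 33.8, 0, 0, 0.2], [1, 0.5, 0, 33.8, 0, 0, 0.2]], "newtons": 50}}

```text
t: 11.3
tool_pos: [463.5, -230.8, 162.2]
eef_rot: [-3.141, 0.001, -2.773]
ft_force: [-0.0, -0.2, 2.0]
grip_width: 7.2
```

```bash
python3 - <<'E'
from h import *
mv([463.3,-230.8,162],-158.9)
E
```

```text
t 11.3 pos [ 463.5 -230.8  162.2] rpy deg [-1.7995e+02  5.0000e-02 -1.5890e+02] F [-0.  -0.2  2. ] q [-0.07 -0.17 -0.29  0.   -1.46  0.44] grip 7.2
shift [0.1 0.1 0.2]
rotvec [-0.05  0.05 -0.  ]
```

{"name": "play_rows", "arguments": {"series": [[1, 0, 0, -3, 0, 0, 0], [1, 0, 0, -12, 0, 0, 0], [1, 0, 0, -24, 0, 0, 0], [1, 0, 0, -38, 0, 0, 0], [1, 0, 0, -52, 0, 0, 0], [1, 0, 0, -66, 0, 0, 0], [1, 0, 0, -80, 0, 0, 0], [1, 0, 0, -90, 0, 0, 0], [1, 0, 0, -95, 0, 0, 0], [1, 0, 0, -95, 0, 0, 0]]}}

```text
t: 12.3
tool_pos: [463.4, -230.7, 257.2]
eef_rot: [-3.141, 0.001, -2.773]
ft_force: [0.7, 0.8, -1.3]
grip_width: 7.3
```

```bash
python3 - <<'E'
from h import *
mv([474,2.3,248],175.5)
E
```

```text
t 12.3 pos [ 463.4 -230.7  257.2] rpy deg [-1.7997e+02  4.0000e-02 -1.5890e+02] F [ 0.7  0.8 -1.3] q [-0.07 -0.18 -0.12  0.   -1.63  0.44] grip 7.3
shift [-93.7 213.6   9.2]
rotvec [-2.00e-02  5.00e-02  2.56e+01]
```

{"name": "play_rows", "arguments": {"series": [[1, -3, 7, 0, 0, 0, 1], [1, -11, 24, 0, 0, 0, 3], [1, -22, 50, 0, 0, 0, 6], [1, -35, 80, 0, 0, 0, 10], [1, -48, 110, 0, 0, 0, 14], [1, -61, 140, 0, 0, 0, 17.5], [1, -74, 169, 0, 0, 0, 21], [1, -85, 193, 0, 0, 0, 24], [1, -92, 208, 0, 0, 0, 25.2], [1, -93.7, 213.6, 0, 0, 0, 25.6]]}}

```text
t: 13.3
tool_pos: [473.5, 3.8, 255.5]
eef_rot: [-3.141, -0.002, 3.064]
ft_force: [-0.7, 0.6, -0.6]
grip_width: 7.5
```

{"name": "play_rows", "arguments": {"series": [[1, 0, 0, 4, 0, 0, 0], [1, 0, 0, 10, 0, 0, 0], [1, 0, 0, 15, 0, 0, 0], [1, 0, 0, 16, 0, 0, 0], [1, 0, 0, 16, 0, 0, 0], [1, 0, 0, 16, 0, 0, 0], [1, 0, 0, 16, 0, 0, 0], [1, 0, 0, 16, 0, 0, 0], [1, 0, 0, 16, 0, 0, 0], [1, 0, 0, 16, 0, 0, 0]]}}

```text
t: 14.3
tool_pos: [473.8, 2.4, 240.6]
eef_rot: [-3.142, 0.0, 3.063]
ft_force: [-0.7, 0.4, -0.3]
grip_width: 7.2
```

```bash
python3 - <<'E'
from h import *
mv([474,2.3,241.2],175.5)
a=snap('scene','s3.png',(180,60,380,210),4)
W=cloud(a).reshape(-1,3); W=W[~np.isnan(W[:,0])]
# plate points: near x 470, below fingers
p=W[(abs(W[:,0]-472)<25)&(abs(W[:,1]-2)<60)&(W[:,2]>80)&(W[:,2]<215)]
print(len(p),p.min(0),p.max(0))
b=p[p[:,2]<175]; print('body y',np.percentile(b[:,1],[1,99]),'bottom',np.percentile(p[:,2],1))
A=np.c_[b[:,1],b[:,2],np.ones(len(b))]; print(np.linalg.lstsq(A,b[:,0],rcond=None)[0])
t=W[(abs(W[:,0]-507)<8)&(abs(W[:,1])<10)&(W[:,2]>180)&(W[:,2]<215)]; print('tip',t.mean(0) if len(t) else 0,t[:,2].max() if len(t) else 0)
E
```

```text
t 14.3 pos [473.8   2.4 240.6] rpy deg [-1.800e+02  1.000e-02  1.755e+02] F [-0.7  0.4 -0.3] q [ 0.43 -0.3  -0.25  0.   -1.62 -0.51] grip 7.2
shift [-0.2 -0.1 -0.6]
rotvec [-0.    0.01 -0.  ]
1623 [463.66524214 -49.82883503  90.01904908] [479.34855136  52.5168734  214.87269213]
body y [-48.18230823  50.16875239] bottom 93.04946744494059
[ 6.70320870e-02 -1.07535695e-03  4.69630753e+02]
tip [509.64815013  -3.34897665 197.75393001] 206.597463875529
```

View pics/s3.png

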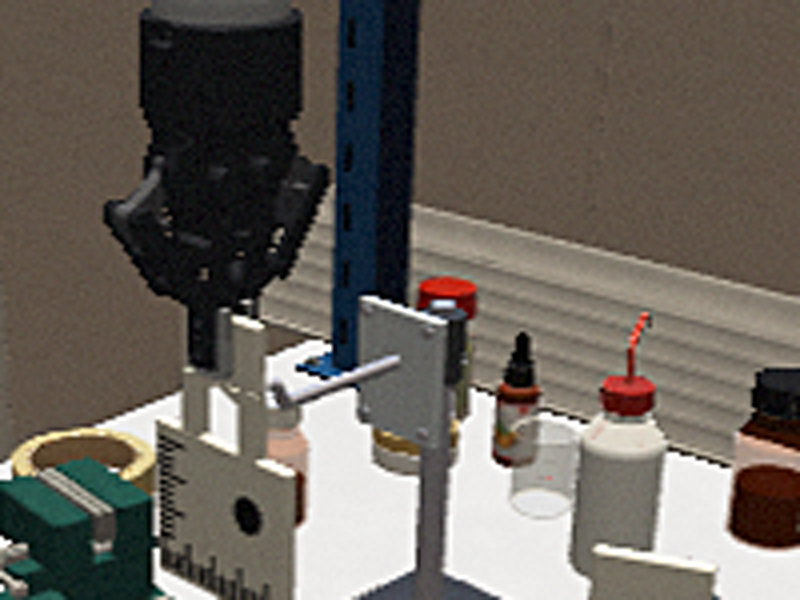

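Plate upright and lined up: it is held at left with its eye about level with the hook tip at (275,393). Its scale face points outward, toward the robot. Next I advance over the tip.

{"name": "play_rows", "arguments": {"series": [[1, -3, 0, -0.5, 0, 0, 0], [1, -10, 0, -0.5, 0, 0, 0], [1, -19, 0, -0.5, 0, 0, 0], [1, -28, 0, -0.5, 0, 0, 0], [1, -38, 0, -0.5, 0, 0, 0], [1, -48, 0, -0.5, 0, 0, 0], [1, -58, 0, -0.5, 0, 0, 0], [1, -68, 0, -0.5, 0, 0, 0], [1, -77, 0, -0.5, 0, 0, 0], [1, -80, 0, -0.5, 0, 0, 0]]}}

```text
t: 15.35
tool_pos: [554.3, -4.0, 240.6]
eef_rot: [-3.141, -0.001, 3.063]
ft_force: [-0.3, 0.3, -1.1]
grip_width: 7.3
```

```bash
python3 - <<'E'
from h import *
mv([638.5-.9969*85,-10.7+.0785*85,223.2],175.5)
a=snap('scene','s4.png',(190,60,370,195),4)
E
```

```text
t 15.35 pos [554.3  -4.  240.6] rpy deg [-1.7997e+02 -4.0000e-02  1.7548e+02] F [-0.3  0.3 -1.1] q [ 0.36 -0.08 -0.06  0.   -1.6  -0.43] grip 7.3
shift [ 0.5 -0.  17.4]
rotvec [-0.03 -0.04 -0.02]
```

View pics/s4.png

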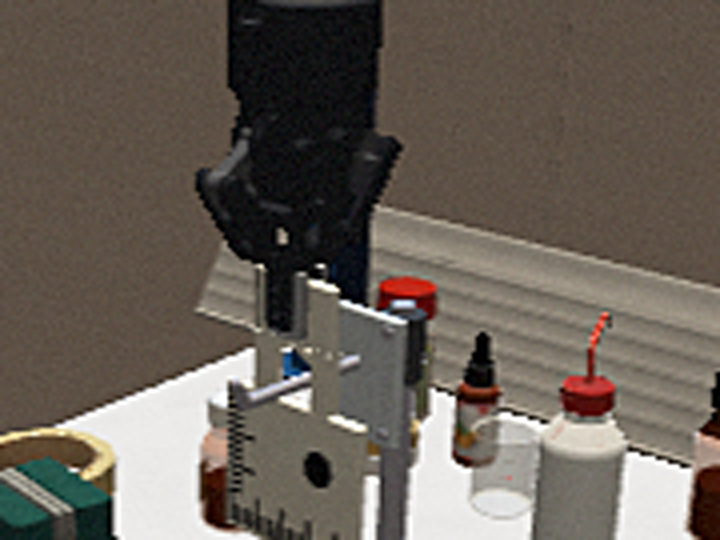

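The bar passes through the eye, so I lower the plate onto it.

{"name": "play_rows", "arguments": {"series": [[1, 0, 0, 4, 0, 0, 0], [1, 0, 0, 9, 0, 0, 0], [1, 0, 0, 13, 0, 0, 0], [1, 0, 0, 15.5, 0, 0, 0], [1, 0, 0, 16, 0, 0, 0], [1, 0, 0, 16.5, 0, 0, 0], [1, 0, 0, 17, 0, 0, 0], [1, 0, 0, 17, 0, 0, 0], [1, 0, 0, 17, 0, 0, 0], [1, 0, 0, 17, 0, 0, 0]]}}

```text
t: 16.4
tool_pos: [553.5, -3.9, 224.1]
eef_rot: [-3.142, 0.0, 3.063]
ft_force: [-0.1, 0.5, -0.9]
grip_width: 7.2
```

{"name": "play_rows", "arguments": {"series": [[1, 0, 0, 0.5, 0, 0, 0], [1, 0, 0, 1, 0, 0, 0], [1, 0, 0, 1, 0, 0, 0], [1, 0, 0, 1.5, 0, 0, 0], [1, 0, 0, 1.5, 0, 0, 0], [1, 0, 0, 1.5, 0, 0, 0], [1, 0, 0, 2, 0, 0, 0], [1, 0, 0, 2, 0, 0, 0], [1, 0, 0, 2, 0, 0, 0], [1, 0, 0, 2, 0, 0, 0]]}}

```text
t: 17.4
tool_pos: [553.6, -4.1, 222.5]
eef_rot: [-3.141, 0.001, 3.063]
ft_force: [-0.7, -1.5, 2.6]
grip_width: 7.2
```

{"name": "play_rows", "arguments": {"series": [[0.75, 0, 0, 0, 0, 0, 0], [0.6, 0, 0, 0, 0, 0, 0], [0.45, 0, 0, 0, 0, 0, 0], [0.45, 0, 0, 0, 0, 0, 0], [0.45, 0, 0, -2, 0, 0, 0], [0.45, 0, 0, -10, 0, 0, 0], [0.45, 0, 0, -22, 0, 0, 0], [0.45, 0, 0, -36, 0, 0, 0], [0.45, 0, 0, -50, 0, 0, 0], [0.45, 0, 0, -56, 0, 0, 0]]}}

```text
t: 18.4
tool_pos: [554.0, -4.0, 280.8]
eef_rot: [3.141, 0.003, 3.063]
ft_force: [-0.2, 0.1, 1.0]
grip_width: 23.6
```

```bash
python3 - <<'E'
from h import *
a=snap('scene','s5.png',(190,60,370,195),4)
mv([638.5-.9969*118,-10.7+.0785*118,278],-94.5)
E
```

```text
t 18.45 pos [554.1  -3.9 280.9] rpy deg [179.96   0.2  175.49] F [0.3 0.2 1.3] q [ 0.36 -0.08  0.02  0.   -1.66 -0.43] grip 23.3
shift [33.3 -0.1  2.8]
rotvec [ -0.12   0.19 -90.01]
```

View pics/s5.png

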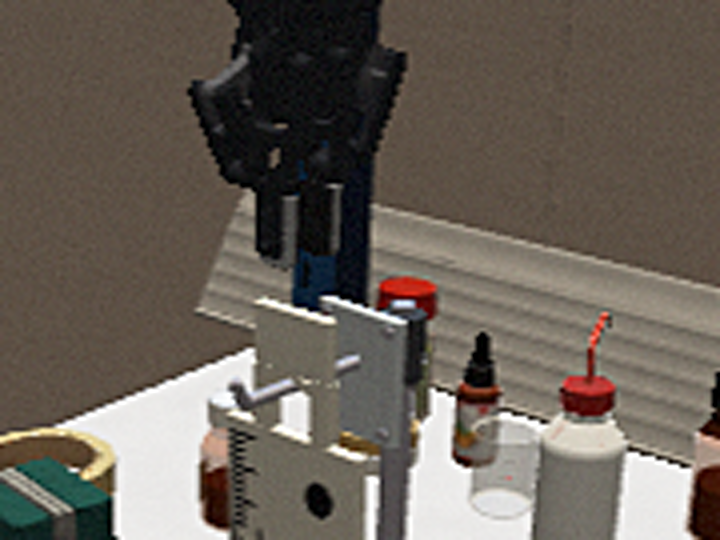

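The plate hangs on the bar, face outward, with the gripper free above it. I turn the gripper 90° so the fingers can straddle the bar, and move out in front of the plate.

{"name": "play_rows", "arguments": {"series": [[0.2, 4, 0, -5, 0, 0, -8], [0.2, 8, 0, -5, 0, 0, -16], [0.2, 12, 0, -5, 0, 0, -24], [0.2, 17, 0, -5, 0, 0, -32], [0.2, 21, 0, -5, 0, 0, -40], [0.2, 25, 0, -5, 0, 0, -48], [0.2, 29, 0, -5, 0, 0, -56], [0.2, 33, 0, -5, 0, 0, -64], [0.2, 34, 0, -5, 0, 0, -72], [0.2, 34, 0, -5, 0, 0, -80]]}}

```text
t: 19.45
tool_pos: [519.4, -1.2, 282.9]
eef_rot: [3.141, 0.0, -1.818]
ft_force: [-0.7, -0.3, -0.0]
grip_width: 34.3
```

```bash
python3 - <<'E'
from h import *
mv([638.5-.9969*119,-10.7+.0785*119,208],-94.5)
E
```

```text
t 19.45 pos [519.4  -1.2 282.9] rpy deg [ 179.98    0.   -104.17] F [-0.7 -0.3 -0. ] q [ 0.39 -0.17 -0.06 -0.   -1.68  0.94] grip 34.3
shift [ 0.1 -0.5 74.9]
rotvec [ 0.02  0.   -9.67]
```

{"name": "play_rows", "arguments": {"series": [[0.2, 0, 0, 5, 0, 0, -7], [0.2, 0, 0, 15, 0, 0, -10], [0.2, 0, 0, 26, 0, 0, -10], [0.2, 0, 0, 37, 0, 0, -10], [0.2, 0, 0, 48, 0, 0, -10], [0.2, 0, 0, 59, 0, 0, -10], [0.2, 0, 0, 68, 0, 0, -10], [0.2, 0, 0, 74, 0, 0, -10], [0.2, 0, 0, 74, 0, 0, -10], [0.2, 0, 0, 74, 0, 0, -10]]}}

```text
t: 20.45
tool_pos: [519.7, -1.3, 209.4]
eef_rot: [-3.141, -0.0, -1.65]
ft_force: [-0.3, 0.7, 0.6]
grip_width: 34.6
```

```bash
python3 - <<'E'
from h import *
mv([638.5-.9969*(38+8+11+3),-10.7+.0785*60,208],-94.5)
a=snap('scene','s6.png',(190,60,370,195),4)
E
```

```text
t 20.45 pos [519.7  -1.3 209.4] rpy deg [-1.7997e+02 -1.0000e-02 -9.4510e+01] F [-0.3  0.7  0.6] q [ 0.39 -0.18 -0.2   0.   -1.55  1.11] grip 34.6
shift [ -0.  -59.1   1.4]
rotvec [-0.03 -0.01 -0.01]
```

View pics/s6.png

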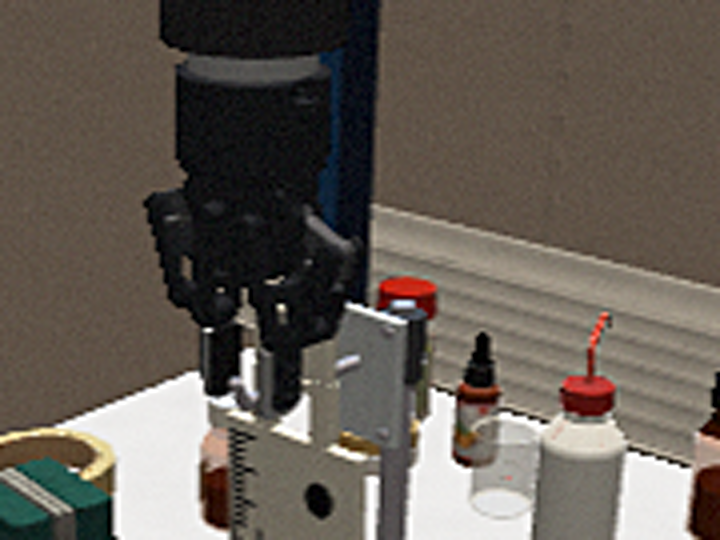

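The fingers straddle the bar in front of the plate. I push in.

{"name": "play_rows", "arguments": {"series": [[0.2, 0, -4, 0, 0, 0, 0], [0.2, 0, -10, 0, 0, 0, 0], [0.2, 0, -16, 0, 0, 0, 0], [0.2, 0, -22, 0, 0, 0, 0], [0.2, 0, -28, 0, 0, 0, 0], [0.2, 0, -34, 0, 0, 0, 0], [0.2, 0, -40, 0, 0, 0, 0], [0.2, 0, -46, 0, 0, 0, 0], [0.2, 0, -51, 0, 0, 0, 0], [0.2, 0, -54, 0, 0, 0, 0]]}}

```text
t: 21.5
tool_pos: [573.9, -5.6, 208.9]
eef_rot: [3.141, -0.0, -1.65]
ft_force: [-0.6, -0.2, -1.0]
grip_width: 34.0
```

{"name": "play_rows", "arguments": {"series": [[0.2, 0, -1, 0, 0, 0, 0], [0.2, 0, -2, 0, 0, 0, 0], [0.2, 0, -3, 0, 0, 0, 0], [0.2, 0, -4, 0, 0, 0, 0], [0.2, 0, -5, 0, 0, 0, 0], [0.2, 0, -6, 0, 0, 0, 0], [0.2, 0, -6, 0, 0, 0, 0], [0.2, 0, -6, 0, 0, 0, 0], [0.2, 0, -6, 0, 0, 0, 0], [0.2, 0, -6, 0, 0, 0, 0]]}}

```text
t: 22.5
tool_pos: [579.4, -6.0, 209.1]
eef_rot: [-3.141, -0.0, -1.649]
ft_force: [-1.0, -0.2, -0.9]
grip_width: 34.2
```

```bash
python3 - <<'E'
from h import *
mv([638.5-.9969*(38+8+11),-10.7+.0785*57,208],-94.5)
E
```

```text
t 22.5 pos [579.4  -6.  209.1] rpy deg [-179.99   -0.    -94.51] F [-1.  -0.2 -0.9] q [ 0.34 -0.01 -0.05  0.   -1.53  1.16] grip 34.2
shift [ 0.1 -2.3  1.1]
rotvec [-0.01 -0.   -0.01]
```

{"name": "play_rows", "arguments": {"series": [[0.2, 0, -0.5, 0, 0, 0, 0], [0.2, 0, -1, 0, 0, 0, 0], [0.2, 0, -1.5, 0, 0, 0, 0], [0.2, 0, -2, 0, 0, 0, 0], [0.2, 0, -2.5, 0, 0, 0, 0], [0.2, 0, -3, 0, 0, 0, 0], [0.2, 0, -3, 0, 0, 0, 0], [0.2, 0, -3, 0, 0, 0, 0], [0.2, 0, -3, 0, 0, 0, 0], [0.2, 0, -3, 0, 0, 0, 0]]}}

```text
t: 23.5
tool_pos: [580.9, -6.2, 209.0]
eef_rot: [3.138, -0.001, -1.649]
ft_force: [-10.6, 1.2, 2.8]
grip_width: 34.2
```

```bash
python3 - <<'E'
from h import *
mv([638.5-.9969*(38+8+11),-10.7+.0785*57,208],-94.5)
a=snap('scene','s7.png',(210,90,330,190),6)
E
```

```text
t 23.5 pos [580.9  -6.2 209. ] rpy deg [ 1.7979e+02 -3.0000e-02 -9.4480e+01] F [-10.6   1.2   2.8] q [ 0.33 -0.01 -0.04 -0.   -1.54  1.16] grip 34.2
shift [-0.  -0.8  1. ]
rotvec [ 0.21 -0.03  0.02]
```

View pics/s7.png

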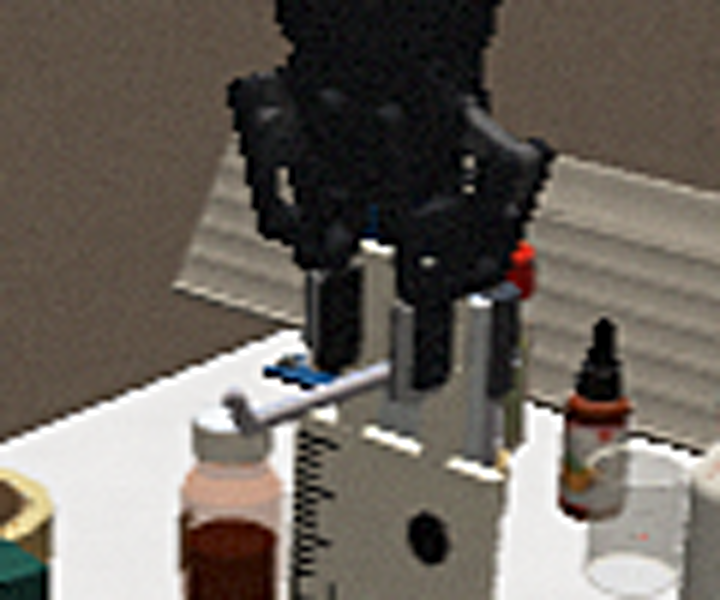

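Contact at 10.6 N, and the position matches the plate on the back plate. I back off, rise, and move clear.

{"name": "play_rows", "arguments": {"series": [[0.2, 0, 1, 0, 0, 0, 0], [0.2, 0, 3, 0, 0, 0, 0], [0.2, 0, 7, 0, 0, 0, 0], [0.2, 0, 14, 0, 0, 0, 0], [0.2, 0, 22, 0, 0, 0, 0], [0.2, 0, 25, -8, 0, 0, 0], [0.2, 0, 25, -25, 0, 0, 0], [0.2, 0, 25, -45, 0, 0, 0], [0.2, 0, 25, -65, 0, 0, 0], [0.2, 0, 25, -80, 0, 0, 0]]}}

```text
t: 24.55
tool_pos: [557.5, -4.4, 291.5]
eef_rot: [-3.139, 0.0, -1.649]
ft_force: [0.8, -0.4, -0.0]
grip_width: 34.2
```

{"name": "play_rows", "arguments": {"series": [[0.2, 0, 10, 0, 0, 0, 0], [0.2, 0, 30, 0, 0, 0, 0], [0.2, 0, 50, 0, 0, 0, 0], [0.2, 0, 70, 0, 0, 0, 0], [0.2, 0, 90, 0, 0, 0, 0], [0.2, 0, 110, 0, 0, 0, 0], [0.2, 0, 130, 0, 0, 0, 0], [0.2, 0, 145, 0, 0, 0, 0], [0.2, 0, 150, 0, 0, 0, 0], [0.2, 0, 150, 0, 0, 0, 0]]}}

```text
t: 25.55
tool_pos: [407.4, 7.6, 289.1]
eef_rot: [-3.141, 0.001, -1.649]
ft_force: [0.4, 0.0, 0.3]
grip_width: 34.0
```

```bash
python3 - <<'E'
from h import *
mv([638.5,-10.7,208])
a=snap('scene','s8.png',(180,60,380,210),4); t=snap('top')
u=np.array([-.9969,.0785]); n=np.array([.0785,.9969]); C=np.array([638.5,-10.7])
for nm,c in(('scene',a),('top',t)):
    W=cloud(c).reshape(-1,3); W=W[~np.isnan(W[:,0])]; r=(W[:,:2]-C)@u; y=(W[:,:2]-C)@n
    m=(r>28)&(r<62)&(abs(y)<52)&(W[:,2]>70)&(W[:,2]<238)
    for z in range(75,240,20):
        k=m&(abs(W[:,2]-z)<8); print(nm,z,k.sum(),np.percentile(r[k],[10,50,90]).round(1) if k.sum()>5 else '', np.percentile(y[k],[2,98]).round(1) if k.sum()>5 else '')
W=cloud(t).reshape(-1,3); r=(W[:,:2]-C)@u; y=(W[:,:2]-C)@n
k=(r>60)&(r<136)&(abs(y)<40)&(W[:,2]>186)&(W[:,2]<212); p=W[k]; 
if len(p)>5:
    print('bar',len(p),np.degrees(np.arctan2(*np.polyfit(p[:,0],p[:,1],1)[:1],1))+180)
for nm,x,yy,h in(('jar',378.7,161.2,50),('bottle',695,164.2,50),('tin',671.2,-146,40),('dial',525.7,-215.8,150)):
    k=(np.hypot(W[:,0]-x,W[:,1]-yy)<60 if nm!='dial' else np.hypot(W[:,0]-x,W[:,1]-yy)<40)&(W[:,2]>(15 if nm!='dial' else 150))&(W[:,2]<190)
    print(nm,cv2.minAreaRect(W[k][:,:2].astype(np.float32)))
E
```

```text
t 25.55 pos [407.4   7.6 289.1] rpy deg [-1.7994e+02  4.0000e-02 -9.4460e+01] F [0.4 0.  0.3] q [ 0.52 -0.48 -0.29  0.   -1.76  0.97] grip 34.0
shift [   0.3 -231.7   81.3]
scene 75 117 [45.5 47.  48.3] [-50.4  44.6]
scene 95 222 [45.3 47.1 48.6] [-50.9  45.3]
scene 115 221 [45.5 47.  48.7] [-51.2  45.3]
scene 135 229 [45.4 47.2 48.7] [-50.6  45.2]
scene 155 265 [42.9 46.7 48.7] [-50.5  45. ]
scene 175 142 [35.5 40.5 47.5] [-30.3  24.9]
scene 195 177 [36.1 46.7 49.8] [-29.6  26.8]
scene 215 169 [36.3 46.4 48.2] [-30.   24.9]
scene 235 74 [42.5 46.1 47.6] [-27.5  25.8]
top 75 13 [47.2 47.7 48.3] [-47.4  41.9]
top 95 43 [47.1 47.7 48.1] [-47.9  45.5]
top 115 43 [47.2 47.6 48. ] [-48.9  44.4]
top 135 48 [47.1 47.6 48.1] [-46.2  43.5]
top 155 98 [41.6 47.  47.7] [-48.   46.6]
top 175 18 [47.  47.3 47.7] [-28.9  25. ]
top 195 58 [47.1 47.7 59.4] [-28.8  26.6]
top 215 124 [31.1 35.8 47.4] [-28.4  28.7]
top 235 116 [40.5 44.  47. ] [-26.8  26.8]
bar 129 175.622032516382
jar ((0.0, 0.0), (0.0, 0.0), 0.0)
bottle ((695.8301391601562, 163.22152709960938), (42.451656341552734, 46.308807373046875), 49.87401580810547)
tin ((671.6979370117188, -145.96774291992188), (77.8450698852539, 77.63540649414062), 89.3160171508789)
dial ((525.7548828125, -216.005126953125), (7.817225933074951, 55.241451263427734), 21.26055908203125)
```

View pics/s8.png

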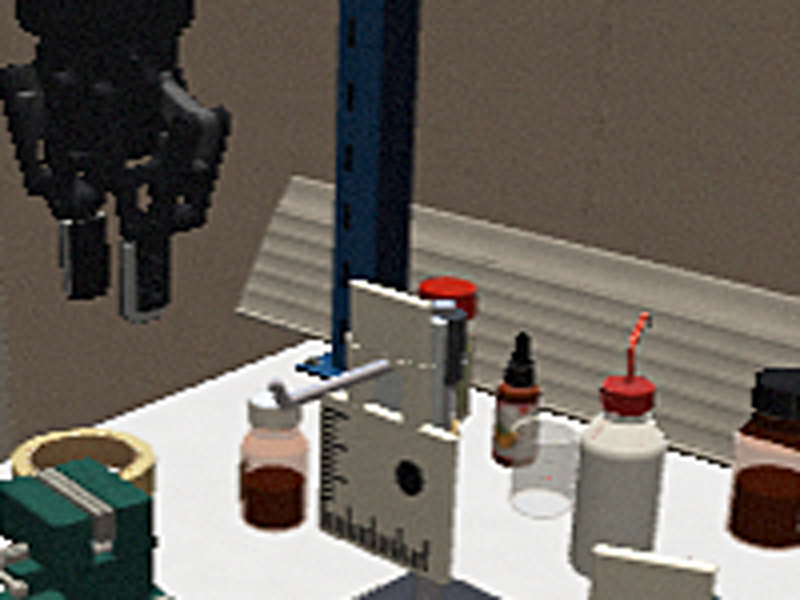

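```bash
python3 - <<'E'
from h import *
a=np.load('a.npy'); c=read_camera('scene'); W=cloud(c)
for V in (a,W):
    p=V[185:245,135:170].reshape(-1,3); p=p[(p[:,2]>20)&(np.hypot(p[:,0]-379,p[:,1]-161)<45)]; print(len(p),p.mean(0).round(1),p[:,2].max().round(1))
print(state()['ft_force'],close_job())
E
```

```text
900 [370.2 150.3  71.2] 109.7
893 [370.2 150.4  71.4] 109.6
the job is handed in; nothing more can be done
[0.03324904 0.5304654  0.29019497] None
```

The job is handed in: the scale plate hangs by its eye on the hook, graduated face outward, pushed back against the back plate. It took about 25.6 s of the 61 s allowed. The close-out call gave no verdict, so the results below are from my own checks.

- **Hook arm:** I swung it to the front and pushed until the force rose to 13 N with no further movement. The last picture put the bar at 175.6°, against 175.8° for the stand's front.
- **Plate:** I gripped it by the tongue, passed the eye over the tip and lowered it onto the bar, where I felt contact. I then released it and pushed it back with the fingers either side of the bar, ending at 10.6 N. It was never dropped.
- **Flatness:** The plate's front face reads 47 to 47.6 mm from the post axis at nearly every height, so it hangs vertical. That is about 1 mm more than the ideal 46 mm. The back plate measured about 1 mm farther out too, so I put this down to calibration, but a gap of up to 1 mm cannot be ruled out.
- **Sideways position:** The plate sits about 1 to 3 mm off the bar's axis, within what the cameras can resolve.
- **Bystanders:** The dial plate, white-capped bottle and tin were all within about 1 mm of where they started. The arm hid the jar from the top camera, but the scene camera showed it unmoved.
- **Robot:** It was clear of everything, with under 1 N on the wrist.

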